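# Load the waiting parts sheet into the rack and lock it in

### The arm

A 7-joint arm with a two-finger parallel gripper is mounted at the origin on a cart in front of the work surface, level with it; the furniture and walls round the work are solid. World frame = base frame: x ahead of the robot, y to its left, z up, the work surface at z = 0. Lengths are in m, angles in degrees, forces in N, time in s.
With the tool pointing down it reaches from about 0.425 to 0.875 m from the base axis. Payload 4.7 kg.
Tool frame: the origin (TCP) lies at the centre of the arm's flange, where the gripper is bolted on; the fingertips stand 182 mm ahead of it and the grasp point (between the pads) lies 164 mm ahead of it; z points along the fingers, y is the line along which they close (so a half turn about z gives the same grasp; the last joint's range is limited). The gripper opens to 87 mm and grips with 3 to 60 N. Pads are 19 mm wide; open, the fingers measure 117 mm over their backs; the gripper's body (75 mm by 190 mm) begins 51 mm behind the grasp point.
Start: joints at [-63.478, 18.392, -4.016, 83.108, 1.295, 78.541, -3.26], TCP at [0.282, 0.586, 0.405] pointing down, gripper open.
Joint ranges: [-163.93, 163.93], [-17.29, 119.83], [-79.2, 71.16], [3.27, 140.29], [-89.18, 269.18], [5.43, 117.66], [-154.24, 154.24]. Speed limits (degrees/s): [147.25, 147.25, 180, 180, 180, 180, 180].

### API

Orientations are given as [roll, pitch, yaw] about the fixed x, y, z axes, in that order (R = Rz(yaw) Ry(pitch) Rx(roll)).
In Python, from cell import env gives the robot as it stands. The module is installed in compiled form; this text tells all that it offers.
- The arm moves only by the tool step_arm, never from a script. Its argument "steps" is one flat list of numbers, 5 for each row, row after row: the opening, from 0 (shut) to 1 (fully open), then the shift along the tool's x, y, z in mm, then the turn about the tool's z in degrees. In form: [grip, dx, dy, dz, roll, grip, dx, dy, dz, roll, ...]. A call has 1 to 12 rows; each row shifts and turns the commanded pose from where the row before left it, along the tool's axes as they then stand; what a row does not reach is not made up. A row lasts 1/8 s, in which the tool goes at most 62.5 mm and 10.7 degrees, less where a joint would pass 70% of its speed; a pose out of reach is approached as far as the arm can. A call with a gripper value outside its range is refused whole. The fingers move at their own pace and stop on an object; "grip_force" is the grip in N (left out, the last holds). Time passes only in rows, so rows that do not move let the fingers close. It gives the time, the measured TCP pose, the force, the opening and the grip force at its end, in the units of the state.
- env.get_obs(): the state, without advancing time (a new reading comes with each control period).
- env.read_camera(name): name is "scene" or "top"; returns a dict with "image" (384x512x3 uint8, red, green, blue), "camera_matrix" (3x3 intrinsics, pixels), "R" (3x3) and "t" (3): a world point X has camera coordinates R X + t. Camera axes: x right, y down, z forward; pixel columns grow to the right and rows downward; lengths in m; the calibration is good to about 2 mm. A picture is of the moment at which its call begins. There is no depth.
- env.sign_off(): hands the job in; it is judged then, once.
The state is a dict: "time_s": time; "qpos": joint angles; "joint_velocities": joint speeds; "effort": joint torques, N m; "tool_pos": TCP position; "tool_rot": TCP orientation; "force": force on the tool from outside, world axes, zero at the start; "wrist_torque": the same for the moment, N m; "grip_width": finger opening in m; "grasp_force": force on a finger pad.
Only numpy, scipy, OpenCV 4.12 (cv2) and the standard library are available. Lean on these libraries where they do the work, as an engineer would, in place of code of your own. Each camera call takes 0.05 s, during which the arm holds its last target. There are 200 camera calls.

### The job

Take the parts sheet that lies on the black rubber mat and slide it fully home in the rack, level on the rail pair of the same colour as its handle. Then lock it in: lift the rack's retaining bar by its black knob out of its parking notch, swing it round across the front of the rails and let it drop all the way into the locking notch. Leave the sheet on the plywood board where it is.

Things in the scene. Friction and masses are not known exactly. Their poses are not given: they have to be found in the camera images.
- rack: fixed grey rack, three coloured rail pairs one above the other. Origin: centre of its foot on the bench; z up, +x the way a sheet slides in, +y its left. Open front at x -0.05, back stops at x +0.052, so a pan slides in 100 mm. Walls' inner faces at y +-0.059 (4 mm clear each side of a pan), tops at z 0.125, no roof. Rails 16 mm wide, 4 mm thick.
- blue_rails (a point): the lowest rail pair, painted blue: point midway between its two rails, half-way along them, at the height of their top faces (z 0.050 above the bench); axes as the rack's. A sheet is fully home here when its pan's origin is at this point and its axes agree: handle point 150 mm in front (-x) and 22 mm above.
- red_rails (a point): the middle rail pair, painted red: point midway between its two rails, half-way along them, at the height of their top faces (z 0.080 above the bench); axes as the rack's. A sheet is fully home here when its pan's origin is at this point and its axes agree: handle point 150 mm in front (-x) and 22 mm above.
- yellow_rails (a point): the top rail pair, painted yellow (z 0.110 above the bench), point as for blue_rails; not used in this job.
- blue_handle (a point): centre of the blue grip bar of the blue-handled sheet's pull handle. Axes: x from grip bar to pan, y the sheet's left, z up. The level bar is 14 mm thick (x), 24 mm high, 74 mm long (y); pinch it here front to back: between the handle's two arms (y +-24 mm) and the pan (93 mm ahead) a finger fits. Starts at z 0.025. The pan's centre is 150 mm ahead (+x), its underside 22 mm below.
- red_handle (a point): centre of the red grip bar of the red-handled sheet's pull handle. Axes: x from grip bar to pan, y the sheet's left, z up. The level bar is 14 mm thick (x), 24 mm high, 74 mm long (y); pinch it here front to back: between the handle's two arms (y +-24 mm) and the pan (93 mm ahead) a finger fits. Starts at z 0.025. The pan's centre is 150 mm ahead (+x), its underside 22 mm below.
- blue_sheet: the loose blue-handled perforated aluminium sheet, 0.13 to 0.2 kg, origin at the centre of the pan's underside, axes as blue_handle. Pan 100 (x) x 110 (y) mm with a 12 mm rim, far corners rounded 12 mm; weight centre about 20 mm from the origin towards the handle.
- red_sheet: the loose red-handled perforated aluminium sheet, 0.13 to 0.2 kg, origin at the centre of the pan's underside, axes as red_handle. Pan 100 (x) x 110 (y) mm with a 12 mm rim, far corners rounded 12 mm; weight centre about 20 mm from the origin towards the handle.
- mat: fixed black rubber mat, 230 (x) x 140 (y) x 3 mm, origin centre of its underside. The sheet lying on it, handle towards the robot, is the one to load: its handle point is within 0.14 m of this origin. The other sheet lies on a like-sized plywood board at the other side of the bench and stays there.
- drill_table_corner (a point): an obstacle: the corner, nearest the robot, of the drill press's dark table plate (22 mm thick, with a clamp on top up to about 0.1 m higher). It never moves; world axes. The plate reaches from here to the right (-y) and away (+x), its left edge running from here to 0.32 m farther in x and 0.09 m farther left. Keep the arm and gripper clear of it.
- lock_turn (a joint): swing of the retaining bar, rad, anticlockwise seen from above: 0 parked outside the left wall, 1.84 (end stop) across the front of the rails (locked), passing in front of the rack between. Moves easily, stays when left. A gate of steel studs lets it turn only while raised 18 mm or more; at each end is a notch, about 0.1 rad of play, into which it drops.
- lock_lift (a joint): how far the retaining bar is raised, m: 0 fully down in a notch, 0.032 the upper end stop; it falls by its own weight (0.15 kg) when let go.
- lock_pivot (a point): the vertical axis about which the bar swings, on the rack's left side at rack x -0.023, y +0.085; this point is at the height of the bar's arm, z 0.135; axes as the rack's. The knob is 58 mm from it: in direction 119.5 degrees (from rack +x towards +y) at lock_turn 0, and 225 degrees (rack x -0.064, y +0.044) when locked.
- lock_knob (a point): middle of the upright black knob on top of the retaining bar: 20 mm diameter (24 mm at its top), 46 mm tall, its top 23 mm above this point; z 0.172 when the bar is down. Grip it from above, from any side. It is fixed to the bar, but being round it can turn between the fingers. The bar, 8 mm thick, hangs from it down to z 0.045.

How it is judged (in metres and radians):
On the way, in this order (a step that is already met when the one before it is completed fails the run):
1. the sheet from the mat is home on the rails of its colour, with the retaining bar still parked (((x of blue_handle in the frame of rack between -0.158 and -0.142 m and y of blue_handle in the frame of rack between -0.012 and 0.012 m and z of blue_handle in the frame of rack between 0.064 and 0.08 m and angle between blue_handle's own z axis and vertical below 0.08 rad and distance of red_handle from where it was at the start of the episode below 0.03 m and horizontal distance between red_handle and mat above 0.2 m) or (x of red_handle in the frame of rack between -0.158 and -0.142 m and y of red_handle in the frame of rack between -0.012 and 0.012 m and z of red_handle in the frame of rack between 0.094 and 0.11 m and angle between red_handle's own z axis and vertical below 0.08 rad and distance of blue_handle from where it was at the start of the episode below 0.03 m and horizontal distance between blue_handle and mat above 0.2 m)) and value of joint lock_turn below 0.6 rad), for 0.2 s.
2. the retaining bar is swung across and down in its locking notch (value of joint lock_turn above 1.65 rad and value of joint lock_lift below 0.006 m), for 0.2 s.
At the end, for the whole second after the job is handed in: The mat's sheet is on the rail pair of its colour: within 8 mm of home in depth and height, 12 mm of the middle, tilt under 0.08 rad, at rest. Bar past 1.65 rad and under 6 mm above its notch bottom. The other sheet is within 30 mm of its start (all of step 2 and ((x of blue_handle in the frame of rack between -0.158 and -0.142 m and y of blue_handle in the frame of rack between -0.012 and 0.012 m and z of blue_handle in the frame of rack between 0.064 and 0.08 m and angle between blue_handle's own z axis and vertical below 0.08 rad and distance of red_handle from where it was at the start of the episode below 0.03 m and horizontal distance between red_handle and mat above 0.2 m) or (x of red_handle in the frame of rack between -0.158 and -0.142 m and y of red_handle in the frame of rack between -0.012 and 0.012 m and z of red_handle in the frame of rack between 0.094 and 0.11 m and angle between red_handle's own z axis and vertical below 0.08 rad and distance of blue_handle from where it was at the start of the episode below 0.03 m and horizontal distance between blue_handle and mat above 0.2 m)) and linear speed of each of red_sheet, blue_sheet below 0.02 m/s); the robot touches nothing.
It also fails if it takes over 58 s, if anything falls off the work surface, if the arm or the gripper's body presses on something with over 40 N, if the wrist force passes 120 N, or if a joint passes its speed limit or range.

## Working session

There is one attempt and no reset: what is moved stays moved. The work goes in short steps, Python scripts to look and compute and a tool call to move; the robot and the scene stay as the last step left them, time stands still between calls to the robot, and variables do not carry over. Pictures are saved under pics/ and viewed, at most 10 in all, crops included, and the job is handed in when it is done.

Besides the shell and the picture viewer there is one more tool, called after "Request:" by a JSON object that holds its "method" and its "body", one argument or row to a line. step_arm: Moves the arm, as the interface text tells. Its arguments: {"type":"object","properties":{"steps":{"type":"array","items":{"type":"number"}},"grip_force":{"type":"number"}},"required":["steps"]}

```bash
mkdir -p pics
cat > h.py <<'E'
import numpy as np, cv2, pickle
from cell import env
def snap(n,tag):
    c=env.read_camera(n); pickle.dump(c,open(f'pics/{tag}.pkl','wb'))
    cv2.imwrite(f'pics/{tag}_raw.png',c['image'][:,:,::-1]); return c
def proj(c,X):
    p=c['camera_matrix']@(c['R']@np.asarray(X,float)+c['t']); return p[:2]/p[2]
def onz(c,u,v,z):
    d=c['R'].T@np.linalg.solve(c['camera_matrix'],[u,v,1.]); o=-c['R'].T@c['t']
    return o+d*(z-o[2])/d[2]
def load(tag): return pickle.load(open(f'pics/{tag}.pkl','rb'))
E
python3 - <<'E'
from h import *
a=snap('scene','s0');b=snap('top','t0')
for t,c in(('s',a),('t',b)): print(-c['R'].T@c['t'],c['R'][2],c['camera_matrix'][0,0])
for t,c in(('s',a),('t',b)): cv2.imwrite(f'pics/{t}0.png',cv2.resize(c['image'][:,:,::-1],(800,600),interpolation=cv2.INTER_CUBIC))
o=env.get_obs();print(o['tool_pos'],o['tool_rot'],o['time_s'])
E
```

```text
[-0.33113821 -0.44677001  1.24482662] [ 0.59847869  0.31529317 -0.73648725] 475.4462027970878
[0.37290303 0.02152394 1.38372943] [ 0.14240376  0.00821956 -0.98977452] 493.19758488670936
[0.28198538 0.58543681 0.40375019] [-1.79897162e+02  5.09539552e-03  1.54284556e+02] 0.1
```

View pics/s0.png

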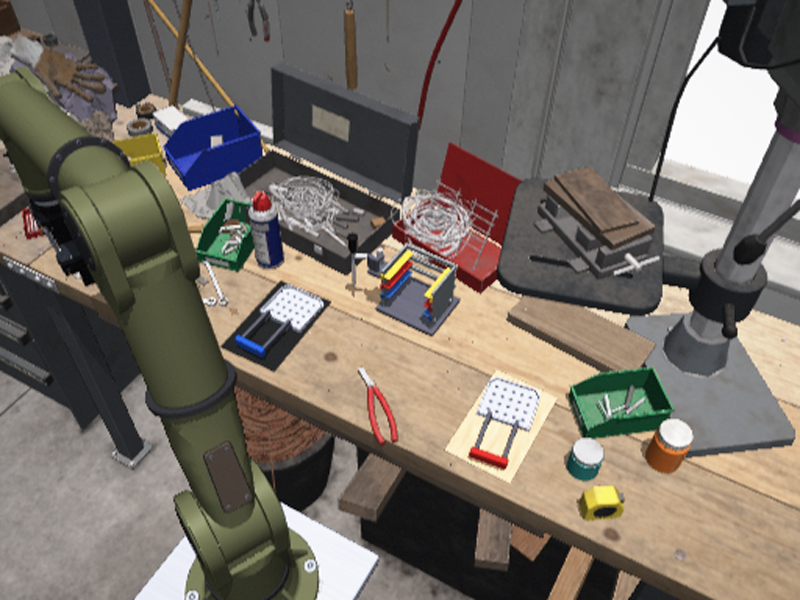

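View pics/t0.png

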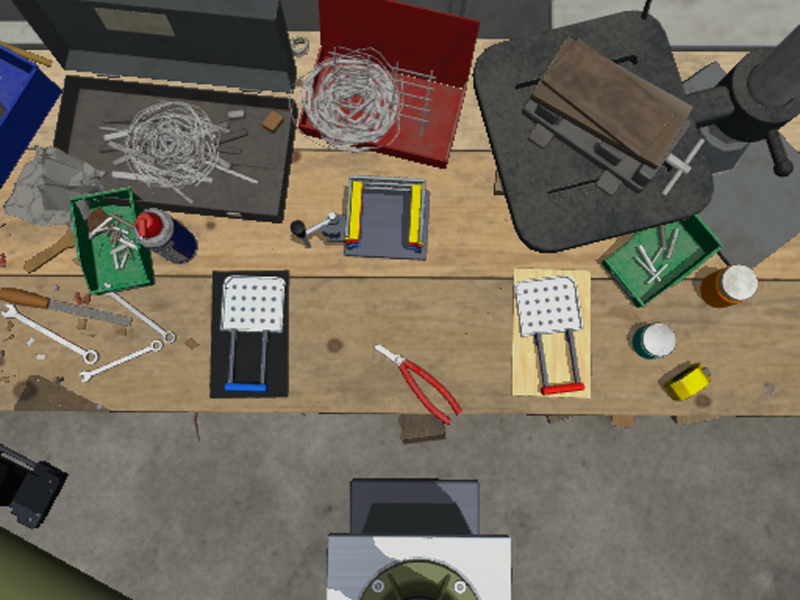

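The blue sheet is on the black mat (top view: grip bar at 246,387; pan at 252,304). The rack is at (386,218) and the knob at (299,229). The red sheet is on the plywood at (552,330).

Run:
```python
from h import *
a=load('s0')['image'];b=load('t0')['image']
f=lambda im,x,y:cv2.resize(im[y:y+75,x:x+100,::-1],(400,300),interpolation=cv2.INTER_CUBIC)
cv2.imwrite('pics/c0.png',np.vstack([np.hstack([f(b,182,105),f(b,120,181)]),np.hstack([f(a,215,143),f(a,135,165)])]))
```

```text
(no output)
```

View pics/c0.png

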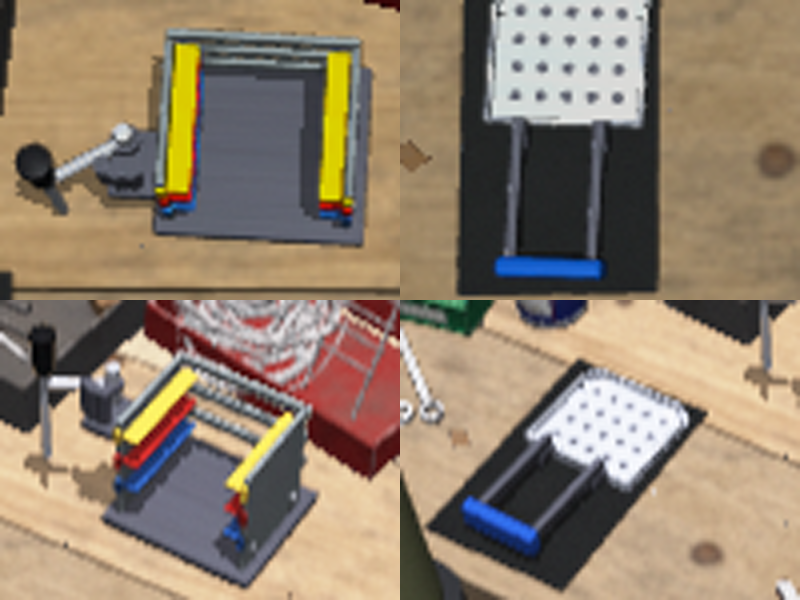

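Read off the enlarged crop. In the top view, the rail fronts are at about (188,193) and (320,203), the knob at (33,160), and the bar ends at (496,267) and (604,268). I'll fit poses from these.

```bash
cat > fit.py <<'E'
from h import *
from scipy.optimize import least_squares
S=load('s0');T=load('t0')
o={'T1':(T,182,105,0,0),'T2':(T,120,181,400,0),'S1':(S,215,143,0,300),'S2':(S,135,165,400,300)}
def raw(k,p):
    c,x,y,a,b=o[k]; return np.array([x+(p[0]-a+.5)/4-.5,y+(p[1]-b+.5)/4-.5])
def fit(F,x0):
    def w(q,P): c,s=np.cos(q[2]),np.sin(q[2]); return [q[0]+c*P[0]-s*P[1],q[1]+s*P[0]+c*P[1],P[2]]
    r=lambda q:np.concatenate([proj(o[k][0],w(q,P))-raw(k,p) for k,p,P in F])
    s=least_squares(r,x0,loss='soft_l1'); print(np.round(s.x[:2],4),np.degrees(s.x[2]).round(2)); print(np.round(r(s.x).reshape(-1,2),1).tolist()); return s.x,lambda P:w(s.x,P)
E
python3 - <<'E'
from fit import *
kn=(-.0516,.1355,.195)
R,w=fit([('T1',(189,193),(-.05,.043,.11)),('T1',(320,203),(-.05,-.043,.11)),('T1',(33,160),kn),('S1',(42,331),kn),
 ('S1',(128,442),(-.05,.043,.11)),('S1',(229,483),(-.05,-.043,.11)),('T1',(352,213),(-.05,-.062,.125)),('T1',(153,190),(-.05,.062,.125))],[.6,0.05,0])
print('knob',w(kn),'pivot',w((-.023,.085,.135)),'home handle',w((-.15,0,.072)),'enter',w((-.27,0,.072)))
H,w=fit([('T2',(496,267),(0,.037,.037)),('T2',(604,268),(0,-.037,.037)),('T2',(519,130),(.09,.024,.032)),('T2',(600,130),(.09,-.024,.032)),
 ('S2',(466,503),(0,.037,.037)),('S2',(541,540),(0,-.037,.037))],[.42,.3,0])
np.save('pose.npy',[R,H])
for c,u,v in((T,482*.64,250*.64),(T,529*.64,252*.64)): print('plate',onz(c,u,v,.1))
print(onz(T,145*.64,212*.64,.2), onz(T,190*.64,260*.64,.05))
E
```

```text
[0.6962 0.059 ] -3.43
[[0.2, 0.7], [-0.1, 0.3], [-0.4, -0.1], [-0.2, -0.5], [2.0, 0.6], [-1.4, 0.6], [-0.8, -2.9], [1.5, -0.2]]
knob [np.float64(0.6528349387197209), np.float64(0.19736776509152926), 0.195] pivot [np.float64(0.6783665016106888), np.float64(0.14524915712523234), 0.135] home handle [np.float64(0.5465147057959959), np.float64(0.06798918080863922), 0.072] enter [np.float64(0.42672909619399324), np.float64(0.07515909937697818), 0.072]
[0.4046 0.3003] -0.3
[[0.3, -0.5], [0.5, -0.4], [1.1, 0.9], [-1.7, 1.1], [0.2, -0.5], [-0.4, -1.2]]
plate [ 0.63490747 -0.10529024  0.1       ]
plate [ 0.63188646 -0.18484029  0.1       ]
[0.67279054 0.43620908 0.2       ] [0.62435174 0.40448159 0.05      ]
```

Request:
{"method": "step_arm", "body": {
  "steps": [1,0,0,0,10.7,1,0,0,0,10.7,1,0,0,0,10.7,1,0,0,0,10.7,1,0,0,0,10.7,1,0,0,0,10.7,1,-48,20,10,0.4,1,-48,20,10,0,1,-48,20,20,0,1,-48,20,20,0,1,-48,20,20,0,1,-45,20,20,0],
  "grip_force": 60
}}

```text
time_s: 1.6
tool_pos: [0.4011, 0.2982, 0.304]
tool_rot: [-180.0, 0.0, 89.7]
force: [0.7, -0.2, -0.3]
grip_width: 0.0873
grasp_force: 0.0
```

Run:
```python
from fit import *
o=env.get_obs();print(o['time_s'],o['tool_pos'],o['tool_rot'],o['qpos'].round(0) if hasattr(o['qpos'],'round') else o['qpos'])
H=np.load('pose.npy')[1]; print((H[:2]-np.array(o['tool_pos'])[:2])*1000)
s=snap('scene','s1')
p=proj(s,[*H[:2],.04]).astype(int); print(p)
x,y=max(p[0]-60,0),p[1]-65
cv2.imwrite('pics/c1.png',cv2.resize(s['image'][y:y+90,x:x+120,::-1],(800,600),interpolation=cv2.INTER_CUBIC))
```

```text
1.6 [0.40111815 0.29817907 0.30397547] [-1.79996127e+02  7.41209303e-04  8.96705921e+01] [-53.   4.  14. 112.  -1.  64. -39.]
[3.51334813 2.12011578]
[160 218]
```

View pics/c1.png

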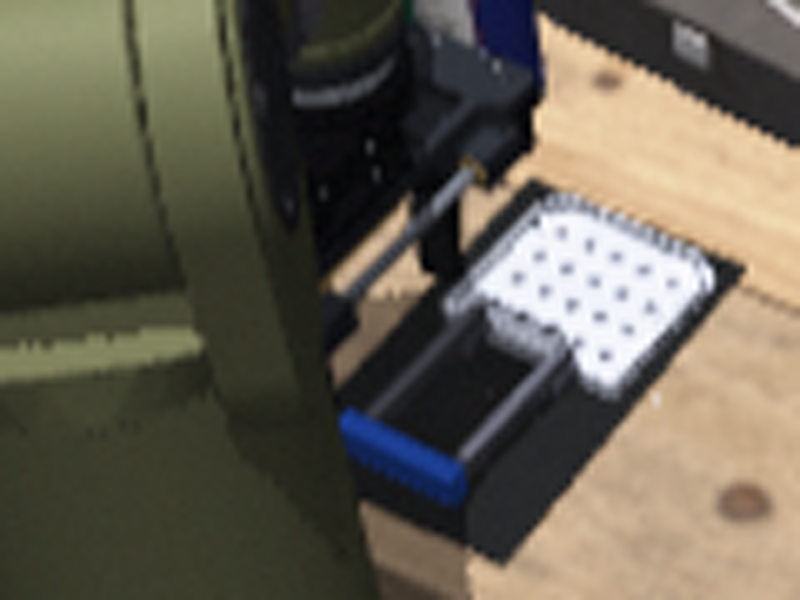

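The gripper straddles the blue bar (crop at 400,455) with its long side along x. Its fingers clear the bar on both sides, so I'm going down and closing.

Request:
{"method": "step_arm", "body": {
  "steps": [1,2,3.5,37,0,1,0,0,37,0,1,0,0,25,0,1,0,0,12,0,0,0,0,0,0,0,0,0,0,0,0,0,0,0,0,0,0,0,0,0,0,0,0,0,0,0,0,0,0,0],
  "grip_force": 60
}}

```text
time_s: 2.9
tool_pos: [0.4044, 0.3021, 0.1939]
tool_rot: [180.0, -0.0, 89.7]
force: [-0.2, -1.3, -0.3]
grip_width: 0.035
grasp_force: 0.0
```

Request:
{"method": "step_arm", "body": {
  "steps": [0,0,0,0,0,0,0,0,0,0,0,0,0,0,0,0,0,0,0,0]
}}

```text
time_s: 3.4
tool_pos: [0.4043, 0.3021, 0.1937]
tool_rot: [180.0, -0.0, 89.7]
force: [0.7, -0.2, 0.1]
grip_width: 0.0134
grasp_force: 59.9
```

Request:
{"method": "step_arm", "body": {
  "steps": [0,0,0,-15,0,0,0,0,-30,0,0,0,0,-30,0,0,-20,10,0,0,0,-40,18,0,0,0,-45,0,0,0,0,-45,0,0,1.1,0,-45,0,0,1,0,-30,0,10,1,0,0,0,10,0,0,0,0,0,0]
}}

```text
time_s: 4.78
tool_pos: [0.4287, 0.0774, 0.2485]
tool_rot: [-179.9, -0.0, 86.6]
force: [0.1, 0.0, -1.8]
grip_width: 0.0139
grasp_force: 59.9
```

Run:
```python
from fit import *
o=env.get_obs();print(o['tool_pos'],o['tool_rot'],o['grip_width'])
s=snap('scene','s2');t=snap('top','t2')
f=lambda im,x,y:cv2.resize(im[y:y+100,x:x+100,::-1],(400,400),interpolation=cv2.INTER_CUBIC)
print(proj(s,[.65,.06,.08]),proj(t,[.63,.06,.08]))
cv2.imwrite('pics/c2.png',np.hstack([f(s['image'],205,135),f(t['image'],195,110)]))
```

```text
[0.42871714 0.07736317 0.24854837] [-1.79930250e+02 -4.63373963e-03  8.65986589e+01] 0.013866677246243549
[260.32242296 189.5305658 ] [246.30493697 162.94749968]
```

View pics/c2.png

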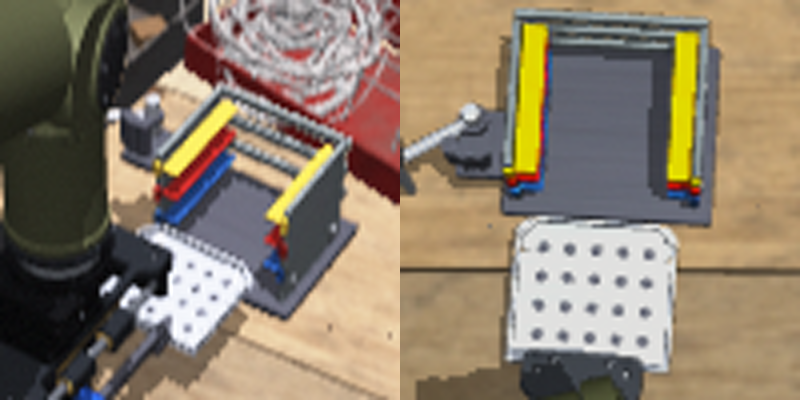

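The pan is just in front of the rack. In the top view its sides are at about (511,300) and (672,300), and the yellow rail edges are at (541,178) and (667,180). Next I'll compare the pan's centreline with the rack's.

Run:
```python
from fit import *
t=load('t2');R,H=np.load('pose.npy')
def P(p,z):
    w=onz(t,195+(p[0]-400+.5)/4-.5,110+(p[1]+.5)/4-.5,z); c,s=np.cos(R[2]),np.sin(R[2]); d=w[:2]-R[:2]
    return (np.array([c*d[0]+s*d[1],-s*d[0]+c*d[1]])*1000).round(1)
for n,p,z in [('panL front',(515,240),.068),('panL rear',(506,358),.068),('panR front',(678,240),.068),('panR rear',(668,370),.068),('pan front mid',(597,222),.068),
 ('Yl back',(549,30),.11),('Yl front',(541,178),.11),('Yr back',(677,35),.11),('Yr front',(667,180),.11),('wall out L back',(514,12),.125),('R back',(709,20),.125),
 ('blue l front',(541,190),.05),('blue r front',(665,196),.05)]: print(n,P(p,z))
```

```text
panL front [-86.3  58.3]
panL rear [-167.    58.2]
panR front [-79.1 -52. ]
panR rear [-168.  -51.]
pan front mid [-70.3   3.7]
Yl back [49.5 42.8]
Yl front [-51.2  40.7]
Yr back [ 51.6 -42.5]
Yr front [-47.2 -42.3]
wall out L back [55.9 65.6]
R back [ 58.7 -63.1]
blue l front [-47.   44.6]
blue r front [-45.6 -41. ]
```

Request:
{"method": "step_arm", "body": {
  "steps": [0,-3,0,0,0,0,0,12,0,0,0,0,12,0,0,0,0,12,0,0,0,0,12,0,0,0,0,12,0,0,0,0,0,0,0]
}}

```text
time_s: 5.75
tool_pos: [0.4898, 0.0702, 0.2487]
tool_rot: [180.0, 0.0, 86.5]
force: [-0.1, 0.2, -1.4]
grip_width: 0.0133
grasp_force: 59.9
```

Run:
```python
from fit import *
o=env.get_obs();print(o['tool_pos'],o['tool_rot'],o['force'],o['wrist_torque'])
s=snap('scene','s3');t=snap('top','t3')
f=lambda im,x,y:cv2.resize(im[y:y+100,x:x+67,::-1],(400,600),interpolation=cv2.INTER_CUBIC)
cv2.imwrite('pics/c3.png',np.hstack([f(s['image'],233,145),f(t['image'],212,105)]))
```

```text
[0.48977729 0.07024518 0.24874704] [1.79973693e+02 3.30037466e-02 8.65490250e+01] [-0.09116821  0.24949161 -1.44534149] [-0.04525544  0.30504072  0.002469  ]
```

View pics/c3.png

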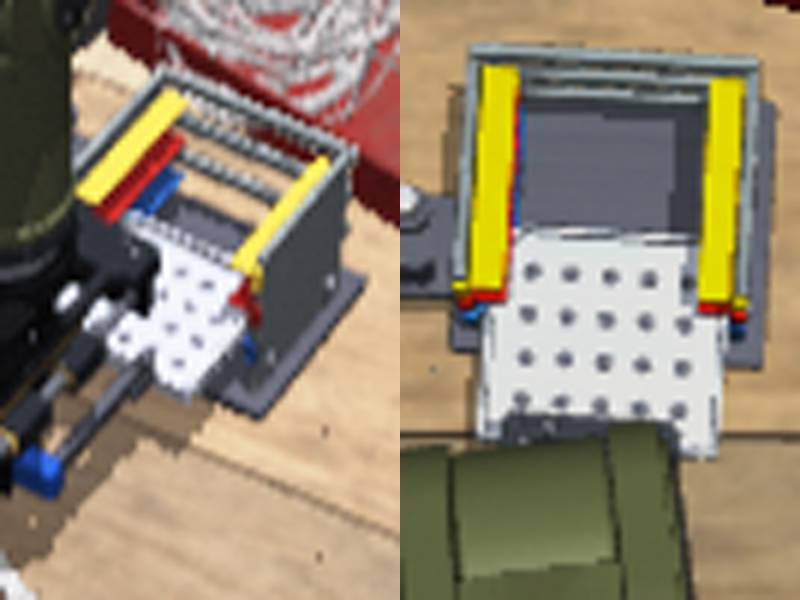

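The pan is inside the rack, below red and above blue on both sides, with no contact force. I'll carry on, then lower and settle it.

Request:
{"method": "step_arm", "body": {
  "steps": [0,0,12,0,0,0,0,12,0,0,0,0,12,0,0,0,0,12,0,0,0,0,6,0,0,0,0,0,3,0,0,0,0,3,0,0,0,0,1,0,0,0,0,0,0]
}}

```text
time_s: 6.98
tool_pos: [0.5425, 0.0673, 0.2417]
tool_rot: [-180.0, -0.0, 86.6]
force: [-1.1, 0.0, -2.5]
grip_width: 0.0137
grasp_force: 59.9
```

```bash
cat > st.py <<'E'
from fit import *
R,H=np.load('pose.npy');o=env.get_obs();d=np.array(o['tool_pos'])[:2]-R[:2];c,s=np.cos(R[2]),np.sin(R[2])
print('rack xy',c*d[0]+s*d[1],-s*d[0]+c*d[1],'z',o['tool_pos'][2],o['tool_rot'],o['force'],o['wrist_torque'],o['time_s'],o['qpos'])
E
python3 st.py
```

```text
rack xy -0.15392826575566004 -0.0009540475076311138 z 0.2417120703249511 [-1.79990725e+02 -8.57432680e-03  8.65957071e+01] [-1.13170561  0.02422634 -2.48681601] [-0.03737324  0.29497898  0.02471393] 6.975 [-34.54061356  14.95800862  27.95780068 109.33805359  -8.24636535
  57.66127301  -6.36311503]
```

Request:
{"method": "step_arm", "body": {
  "steps": [0,0,2,1,0,0,0,2,1,0,0,0,1,0,0,0,0,0,0,0]
}}

```text
time_s: 7.48
tool_pos: [0.5481, 0.067, 0.2402]
tool_rot: [179.9, -0.0, 86.6]
force: [-2.3, -1.3, 2.7]
grip_width: 0.0135
grasp_force: 60.0
```

```bash
python3 st.py
python3 - <<'E'
from fit import *
s=snap('scene','s4');t=snap('top','t4')
f=lambda im,x,y:cv2.resize(im[y:y+100,x:x+67,::-1],(400,600),interpolation=cv2.INTER_CUBIC)
cv2.imwrite('pics/c4.png',np.hstack([f(s['image'],233,145),f(t['image'],212,105)]))
E
```

```text
rack xy -0.14838413130277447 -0.0008887311001559966 z 0.2402269486459702 [ 1.79944919e+02 -2.45861771e-02  8.65920035e+01] [-2.28610352 -1.27513075  2.74809357] [-0.06060972  0.24228259  0.00397857] 7.475 [-34.23252092  15.70693479  27.92216349 108.67895229  -8.65133354
  57.60498355  -5.95810783]
```

View pics/c4.png

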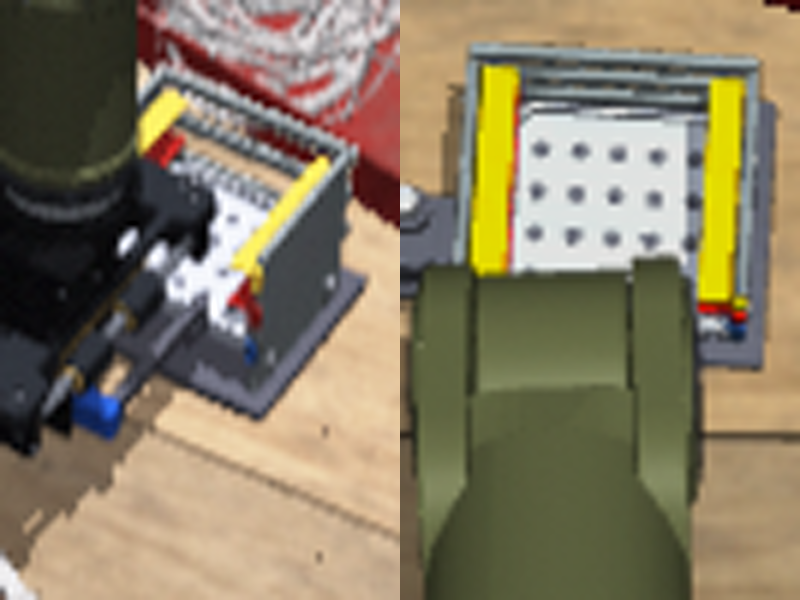

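The pan sits on the blue rails near the back stops, and the force is now upward. One small push will feel for the stop.

Request:
{"method": "step_arm", "body": {
  "steps": [0,0,1,0,0,0,0,1,0,0,0,0,0,0,0]
}}

```text
time_s: 7.95
tool_pos: [0.5499, 0.0669, 0.24]
tool_rot: [180.0, -0.0, 86.6]
force: [-2.8, -0.4, 4.5]
grip_width: 0.0137
grasp_force: 60.0
```

Request:
{"method": "step_arm", "body": {
  "steps": [0,0,1,0,0,0,0,1,0,0,0,0,1,0,0,0,0,0,0,0]
}}

```text
time_s: 8.45
tool_pos: [0.5522, 0.0667, 0.2399]
tool_rot: [-179.9, -0.0, 86.6]
force: [-6.4, 0.6, 7.7]
grip_width: 0.0132
grasp_force: 60.1
```

The force is rising, so the stop has been reached. I'll release and lift straight up.

Request:
{"method": "step_arm", "body": {
  "steps": [0,0,-1,0,0,0.6,0,0,0,0,0.6,0,0,0,0,0.6,0,0,0,0,0.6,0,0,0,0,0.6,0,0,-15,0,0.6,0,0,-40,0,0.6,0,0,-45,0,0.6,0,0,-45,-10,0.6,20,20,-20,-10,0.6,30,20,0,-9.5,0.6,0,0,0,0],
  "grip_force": 30
}}

```text
time_s: 9.95
tool_pos: [0.58, 0.1268, 0.4058]
tool_rot: [179.9, -0.1, 116.4]
force: [0.4, 0.0, -0.7]
grip_width: 0.0524
grasp_force: 0.0
```

```bash
python3 st.py
python3 - <<'E'
from fit import *
s=snap('scene','s5');t=snap('top','t5')
f=lambda im,x,y:cv2.resize(im[y:y+100,x:x+67,::-1],(400,600),interpolation=cv2.INTER_CUBIC)
cv2.imwrite('pics/c5.png',np.hstack([f(s['image'],210,140),f(t['image'],185,110)]))
E
```

```text
rack xy -0.1201110829853772 0.06075073091922451 z 0.4057876691744115 [ 1.79893842e+02 -5.81174052e-02  1.16406170e+02] [ 0.35694627  0.01110182 -0.72570333] [-0.14271734  0.04030778 -0.00872366] 9.95 [-36.28869768  11.81784842  24.87133256  92.3696147   -5.15996791
  76.84492571  15.6932824 ]
```

View pics/c5.png

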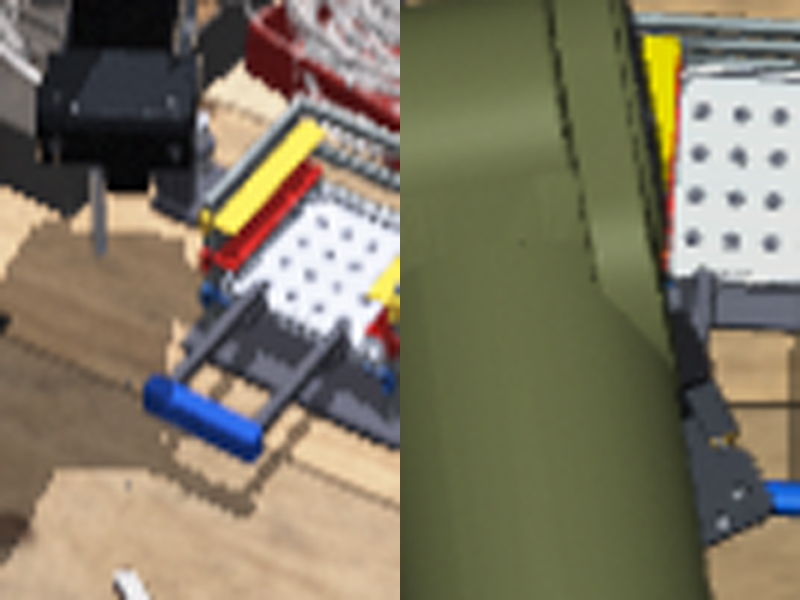

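The sheet appears level on blue, with its bar at (205,415) in the left crop. I'll check the home position and move over the knob, staying high.

Request:
{"method": "step_arm", "body": {
  "steps": [0.6,10,32,0,0,0.6,10,32,0,0,0.6,11,32.5,0,0,0.6,0,0,0,0]
}}

```text
time_s: 10.55
tool_pos: [0.6535, 0.1946, 0.404]
tool_rot: [-180.0, 0.0, 116.1]
force: [0.0, -0.1, 0.1]
grip_width: 0.0522
grasp_force: 0.0
```

```bash
python3 st.py
python3 - <<'E'
from fit import *
R,H=np.load('pose.npy');s=load('s5');c,sn=np.cos(R[2]),np.sin(R[2])
for p in((152,383),(263,437)):
    d=(onz(s,210+p[0]/6,140+p[1]/6,.084)-[*R[:2],0]);print(c*d[0]+sn*d[1],-sn*d[0]+c*d[1])
s=snap('scene','s6');t=snap('top','t6')
f=lambda im,x,y:cv2.resize(im[y:y+100,x:x+67,::-1],(400,600),interpolation=cv2.INTER_CUBIC)
cv2.imwrite('pics/c6.png',np.hstack([f(s['image'],195,120),f(t['image'],175,110)]))
E
```

```text
rack xy -0.050739892899000306 0.1327493640251079 z 0.4040392304897602 [-1.79953449e+02  2.31456356e-02  1.16109086e+02] [ 0.02868699 -0.09231039  0.09457858] [-0.09597427  0.04177804  0.01376006] 10.55 [-36.19567152  23.19334539  23.80819492  78.90345037  -9.26128877
  79.86358097  13.63947597]
-0.14883076663512754 0.030429622556303566
-0.148408861390645 -0.041062881262709516
```

View pics/c6.png

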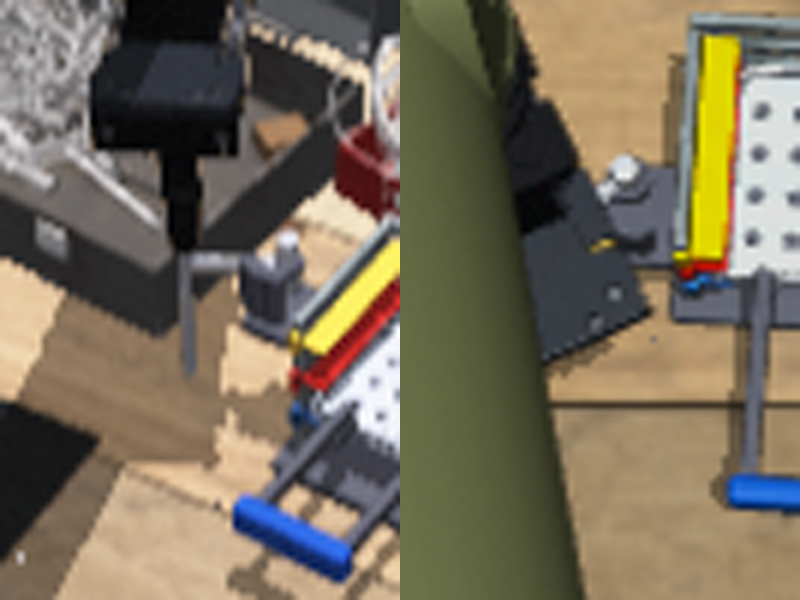

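The gripper is centred over the knob and its fingers line up with the bar (190,255). The sheet handle is at rack (-0.149, -0.005), so it is home. Going down to grip the knob.

Request:
{"method": "step_arm", "body": {
  "steps": [0.6,2.5,0.5,25,0,0.6,0,0,25,0,0.6,0,0,16,0,0,0,0,0,0,0,0,0,0,0,0,0,0,0,0,0,0,0,0,0,0,0,0,0,0,0,0,0,0,0],
  "grip_force": 30
}}

```text
time_s: 11.78
tool_pos: [0.6525, 0.1963, 0.3395]
tool_rot: [179.9, -0.0, 116.1]
force: [0.3, 0.5, 2.5]
grip_width: 0.021
grasp_force: 29.6
```

Request:
{"method": "step_arm", "body": {
  "steps": [0,0,0,-9,0,0,0,0,-9,0,0,0,0,-8,0,0,0,0,0,0]
}}

```text
time_s: 12.28
tool_pos: [0.6524, 0.196, 0.3658]
tool_rot: [179.9, 0.0, 116.1]
force: [2.2, 0.1, -0.9]
grip_width: 0.0208
grasp_force: 29.5
```

Request:
{"method": "step_arm", "body": {
  "steps": [0,-0.7,-8.9,0,-8.8,0,-0.7,-8.9,0,-8.8,0,-0.7,-8.9,0,-8.8,0,-0.7,-8.9,0,-8.8,0,0,0,0,0]
}}

```text
time_s: 12.9
tool_pos: [0.628, 0.1704, 0.3656]
tool_rot: [179.9, 0.2, 151.3]
force: [5.9, -0.8, -1.7]
grip_width: 0.0211
grasp_force: 29.5
```

```bash
python3 st.py
```

```text
rack xy -0.07481758573579313 0.1070993877004717 z 0.3656311453024239 [179.85245246   0.24086342 151.26954258] [ 5.8546111  -0.83676924 -1.68346885] [-0.10350743 -1.34216034  0.06840021] 12.9 [-31.96694916  19.80959745  18.36912829  86.89462453  -6.31693079
  74.04647098  48.36534202]
```

Request:
{"method": "step_arm", "body": {
  "steps": [0,-2.5,-8.5,0,-8.8,0,-0.7,-8.9,0,-8.8,0,-0.7,-8.9,0,-8.8,0,-0.7,-8.9,0,-8.8,0,0,0,0,0]
}}

```text
time_s: 13.52
tool_pos: [0.6235, 0.1362, 0.3659]
tool_rot: [179.9, 0.4, -173.5]
force: [8.1, 1.2, -1.1]
grip_width: 0.0207
grasp_force: 29.6
```

```bash
python3 st.py
```

```text
rack xy -0.07719692956941712 0.07266587799659559 z 0.36592157809594256 [ 179.94019569    0.39128572 -173.52075189] [ 8.10970889  1.24815423 -1.11957531] [ 0.29354907 -1.54150911 -0.0159086 ] 13.525 [-26.13636839  18.00674068  14.21445231  88.71624915  -4.56041151
  73.44732179  85.15919276]
```

Request:
{"method": "step_arm", "body": {
  "steps": [0,-2.7,-8.9,0,-8.8,0,-0.7,-8.9,0,-8.8,0,-0.7,-8.9,0,-8.8,0,-0.7,-8.9,0,-8.8,0,0,0,0,0]
}}

```text
time_s: 14.15
tool_pos: [0.639, 0.1069, 0.3651]
tool_rot: [179.9, 0.3, -138.2]
force: [5.2, 4.8, -2.3]
grip_width: 0.021
grasp_force: 29.8
```

```bash
python3 st.py
```

```text
rack xy -0.06003438213425624 0.04435619951754336 z 0.3651100410031193 [ 179.88448188    0.29593621 -138.2386445 ] [ 5.1730255   4.79911246 -2.33263295] [ 0.99166535 -0.87208521 -0.45232979] 14.15 [-19.89285283  19.13415606  10.25624528  87.06720641  -3.74580431
  73.92322548 122.59653998]
```

Request:
{"method": "step_arm", "body": {
  "steps": [0,-1.5,-1,0,0,0,0,-1,0,0,0,0,0,0,0]
}}

```text
time_s: 14.52
tool_pos: [0.6403, 0.1067, 0.3644]
tool_rot: [179.8, 0.1, -138.2]
force: [1.1, 5.8, -1.6]
grip_width: 0.021
grasp_force: 29.8
```

Request:
{"method": "step_arm", "body": {
  "steps": [0,0,0.5,6,0,0,0,0,6,0,0,0,0,6,0,0,0,0,4,0,0,0,0,2,0,0,0,0,0,0]
}}

```text
time_s: 15.28
tool_pos: [0.6402, 0.1071, 0.3405]
tool_rot: [179.8, 0.1, -138.2]
force: [2.8, 5.2, -2.2]
grip_width: 0.0211
grasp_force: 29.8
```

Request:
{"method": "step_arm", "body": {
  "steps": [0.55,0,0,0,0,0.55,0,0,0,0,0.55,0,0,0,0,0.55,0,0,0,0,0.55,0,0,-20,0,0.55,0,0,-40,0,0.55,0,0,-40,0,0.55,20,-10,-10,0,0.55,40,-20,0,0,0.55,40,-20,0,0,0.55,0,0,0,0]
}}

```text
time_s: 16.65
tool_pos: [0.5975, -0.0054, 0.4517]
tool_rot: [-179.9, -0.1, -138.8]
force: [0.0, 0.4, -0.2]
grip_width: 0.0481
grasp_force: 0.0
```

```bash
python3 st.py
python3 - <<'E'
from fit import *
s=snap('scene','s7');t=snap('top','t7')
f=lambda im,x,y:cv2.resize(im[y:y+100,x:x+67,::-1],(400,600),interpolation=cv2.INTER_CUBIC)
cv2.imwrite('pics/c7.png',np.hstack([f(s['image'],225,120),f(t['image'],205,110)]))
R,H=np.load('pose.npy');c,sn=np.cos(R[2]),np.sin(R[2])
x,y=-.064+.003,.044; w=[R[0]+c*x-sn*y,R[1]+sn*x+c*y]
for z in(.195,.205):print((proj(s,[*w,z])-[225,120])*6,(proj(t,[*w,z])-[205,110])*6+[400,0])
E
```

```text
rack xy -0.09470537044409684 -0.07024848155640787 z 0.4516759314488698 [-1.79892375e+02 -7.12025083e-02 -1.38816314e+02] [ 0.03195827  0.36584702 -0.24163586] [0.06910552 0.04546962 0.02688045] 16.65 [-14.05881432  10.85864271  13.97375159  87.44483072  -2.5037395
  82.00153354 131.20591303]
[129.52015367 252.22233378] [526.84743895 243.66684585]
[129.53007218 238.51848692] [525.1768826  238.29805452]
```

View pics/c7.png

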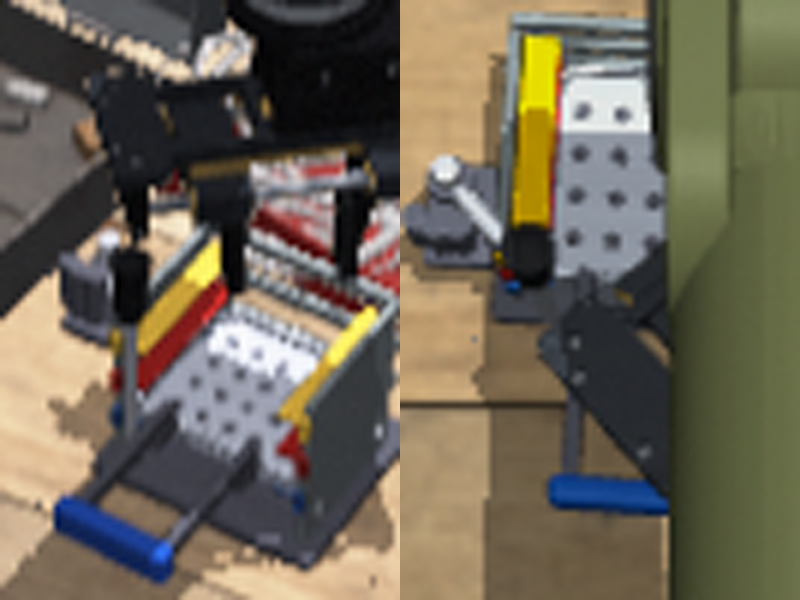

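The bar stands across the front left. Its knob top is at about (130,254), against a predicted 252 for fully down (each extra 10 mm of height would lift it 14 px). The sheet is still home, and the arm is clear, so I'm handing in.

```bash
python3 -c "
from cell import env; print(env.sign_off())"
```

```text
the job is handed in; nothing more can be done
None
```

The blue sheet from the mat is home on the blue rails and the retaining bar is swung across and down in its locking notch, judging by the last pictures; the job was handed in at about 17 s, and sign-off gave no verdict.

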